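# Dry a small bowl: lock the bench dryer's trigger on

## Robot

A 7-joint arm with a two-finger parallel gripper is mounted at the origin on a cart in front of the work surface, level with it; the furniture and walls round the work are solid. World frame = base frame: x ahead of the robot, y to its left, z up, the work surface at z = 0. Lengths are in m, angles in rad, forces in N, time in s.
With the tool pointing down it reaches from about 0.4 to 0.85 m from the base axis. Payload 4.5 kg.
Tool frame: the origin (TCP) lies at the very end of the fingers, on their centre line; the grasp point (between the pads) lies 19 mm behind it; z points along the fingers, y is the line along which they close (so a half turn about z gives the same grasp; the last joint's range is limited). The gripper opens to 88 mm and grips with 3 to 60 N. Pads are 18 mm wide; open, the fingers measure 123 mm over their backs; the gripper's body (75 mm by 187 mm) begins 45 mm behind the grasp point.
Start: joints at [0.034, 0.689, -0.195, 1.565, 0.157, 0.902, -0.215], TCP at [0.625, 0, 0.203] pointing down, gripper open.
Joint ranges: [-3.01, 3.01], [-0.46, 2.08], [-1.47, 1.51], [0.13, 2.56], [-1, 4.14], [0.04, 2.09], [-2.66, 2.66]. Speed limits (rad/s): [2.57, 2.57, 3.14, 3.14, 3.14, 3.14, 3.14].

## Interface

Orientations are given as a unit quaternion [x, y, z, w].
In Python, from plant import r gives the robot as it stands. The module is installed in compiled form; this text tells all that it offers.
- The arm moves only by the tool step_arm, never from a script. Its argument "increments" is a list of rows, each a list of 2 entries, a list of its own where there are three numbers: the shift along the world's x, y, z in cm, then the turn, a rotation vector about the world's x, y, z in degrees. A call has exactly 10 rows; each row shifts and turns the commanded pose from where the row before left it; what a row does not reach is not made up. A row lasts 1/10 s, in which the tool goes at most 50 mm and 8.59 degrees, less where a joint would pass 70% of its speed; a pose out of reach is approached as far as the arm can. A call is refused whole if a number of a shift passes 5 or a number of a turn 8.59, either way. A call with a gripper value outside its range is refused whole. "fingers" is the opening, from 0 (shut) to 1 (fully open), set as the call begins (left out, the last holds). The fingers move at their own pace and stop on an object; "grip_force" is the grip in N (left out, the last holds). Time passes only in rows, so rows that do not move let the fingers close, or fill a call up. It gives the time, the measured TCP pose, the force, the opening and the grip force at its end, in the units of the state.
- r.get_state(): the state, without advancing time (a new reading comes with each control period).
- r.snapshot(name): name is "scene" or "side" or "wrist"; returns (picture, depth): 400x640x3 uint8, red, green, blue; 400x640 float32, m along the optical axis (not along the pixel's ray), 0 where there is no reading.
- r.calibration(name): a dict with "fov_y" (degrees; the focal length in pixels is half the picture's height over the tangent of half this angle, whatever the lens; pixels are square), "cx", "cy" (the principal point, pixels), "R" (3x3) and "t" (3): a world point X has camera coordinates R X + t. Camera axes: x right, y down, z forward; pixel columns grow to the right and rows downward; lengths in m; the calibration is good to about 2 mm. A picture is of the moment at which its call begins: read the wrist's pose just before it. calibration takes no time and is no camera call; for the wrist camera it gives the pose at the moment of the call.
- r.finish_job(): hands the job in; it is judged then, once.
The state is a dict: "clock": time; "q": joint angles; "qd": joint speeds; "joint_torque": joint torques, N m; "tool_pos": TCP position; "eef_rot": TCP orientation; "contact_force": force on the tool from outside, world axes, zero at the start; "moment": the same for the moment, N m; "opening": opening from 0.0 (shut) to 1.0 (fully open); "finger_force": force on a finger pad.
Only numpy, scipy, OpenCV 4.12 (cv2) and the standard library are available. Lean on these libraries where they do the work, as an engineer would, in place of code of your own. Each camera call takes 0.05 s, during which the arm holds its last target. There are 200 camera calls.

## Task

Set the small bisque bowl upright in the middle of the tile in front of the dryer's nozzle and slide the selector on top of the barrel fully to its stop at the nozzle end. Only then switch the dryer on for good: squeeze the trigger fully, press the lock-on button down while it is squeezed, and let go so that the trigger stays caught. Leave the pot, the tape roll and the bottle where they stand.

Things in the scene. Friction and masses are not known exactly. Their poses are not given: they have to be found in the camera images.
- dryer: Grey hot-air dryer lying on its side, fixed in a plywood cradle board (10 mm thick; x -95..100, y -85..240 mm) on the table; all its parts move with it. Frame of all 'dryer frame' numbers: origin on the table, z up, +y the way the nozzle blows, -x along the handle away from the barrel.
- nozzle_end (a point): Centre of the nozzle's mouth, dryer frame (55, 118, 40) mm. The round barrel runs along y at x = 55, axis 40 mm high: 54 mm thick from y = -60 to 70, then a steel nozzle up to 44 mm thick to y = 118. Barrel top with selector track 68 mm high.
- rest_top (a point): Middle of the top face of the plain tile (50 x 58 x 8.5 mm, fixed on the board) 82 mm in front of the nozzle's end; dryer frame (55, 200, 18.5) mm. The bowl is dried standing here.
- cup: Small terracotta bisque bowl to be dried: 65 mm wide, 50 mm high, open; walls nearly upright from 19 mm up, foot 41 mm across. Origin at the centre of its underside, z up. About 0.09 kg. Grip from above across its outside (64 mm) or by its rim. Stands on the table at one of three places shared with the pot and the tape roll.
- selector (a joint): Selector slide, m: travel toward the nozzle (+y of the dryer); end stop at 0.035, starts anywhere in 0 to 0.012. Stays where it is left; takes about 2 N to move.
- selector_top (a point): Centre of the top of the black ridged selector grip on the barrel, dryer frame (55, -25 + travel, 84.5) mm: block 28 mm (x) x 22 mm (y), on a foot plate 34 mm (y) whose upper side is 71.5 mm above the table. Slides along the barrel (y). Grip it from above across its 22 mm, or push it.
- trigger (a joint): Trigger travel, m: 0 at rest, 0.014 fully squeezed (toward -y of the dryer, into the handle). Spring 2.5 N at rest to 6 N at full squeeze. When caught by the lock-on button it rests at about 0.0075 to 0.008 after letting go.
- trigger_face (a point): Middle of the trigger's front face (looks to +y of the dryer): black paddle on the front of the handle, 40 mm (x) x 19 mm high, 47 to 66 mm above the table. At rest at dryer frame (-20, 30, 56.5) mm, fully squeezed at y = 16: 50, then 36 mm from the handle's back. Squeeze it from above between two fingers, one behind the handle. Slippery, friction about 0.25.
- handle_back (a point): Point on the handle's flat upright back face opposite the trigger, dryer frame (-20, -20, 57) mm. The handle spans x -92..30, y -20..12 mm (32 mm thick), its top 66 mm high; behind it only the 10 mm board lies below. Slippery, friction about 0.25.
- button (a joint): Lock-on button travel, m: 0 up, 0.009 fully down. Spring 1.8 to 3.4 N. Blocked by a catch inside unless the trigger is squeezed by at least 0.0115; must go down at least 0.0085 to catch. It then stays down (about 0.008 to 0.009) as the trigger is eased; pressed less, or squeezed fully again, both spring back.
- button_top (a point): Middle of the top of the lock-on button: black pad 36 mm (x) x 26 mm (y) on the housing's shoulder, in front of and 4 mm below the trigger; dryer frame (-20, 32.5, 43) mm when up. Pushed straight down to 34 mm height (shoulder top 28 mm, y up to 50). The tip of the finger that squeezes the trigger stands over it and can push it down while squeezing. Slippery.
- pot: Bystander: pigment pot with screw cap, 49 mm in diameter, 62 mm high; origin under its centre. Leave alone.
- tape: Bystander: roll of masking tape lying flat, 105 mm in diameter, 20 mm high; origin under its centre. Leave alone.
- bottle: Bystander: clear plastic water bottle, 65 mm in diameter, 215 mm tall, standing behind the barrel; origin under its centre. Leave alone.
Mind the look-alikes: they are no part of the job. Of the things like the cup, leave any that is pink; of the rest the smaller one is meant.

How it is judged:
By the outcome, as a careful person would: the job done as asked, in the order asked, and still so for the second after the job is handed in, with the robot touching nothing.
It also fails if it takes over 72 s, if anything falls off the work surface, if the arm or the gripper's body presses on something with over 40 N, if the wrist force passes 120 N, or if a joint passes its speed limit or range.

## Working session

There is one attempt and no reset: what is moved stays moved. The work goes in short steps, Python scripts to look and compute and a tool call to move; the robot and the scene stay as the last step left them, time stands still between calls to the robot, and variables do not carry over. Pictures are saved under pics/ and viewed, at most 10 in all, crops included, and the job is handed in when it is done.

Besides the shell and the picture viewer there is one more tool, called after "Request:" as name(argument=value, ...), one argument or row to a line, values as JSON. step_arm: Moves the arm, as the interface text tells. Its arguments: {"type":"object","properties":{"increments":{"type":"array","items":{"type":"array"}},"fingers":{"type":"number"},"grip_force":{"type":"number"}},"required":["increments"]}

```bash
mkdir -p pics; cat > h.py <<'E'
import numpy as np, cv2
from plant import r
def snap(n,tag):
    c=r.calibration(n); p,d=r.snapshot(n)
    cv2.imwrite(f'pics/{tag}.png',p[:,:,::-1]); np.savez(f'{tag}.npz',p=p,d=d,R=c['R'],t=c['t'],f=200/np.tan(np.radians(c['fov_y']/2)),cx=c['cx'],cy=c['cy'])
def cloud(tag):
    z=np.load(f'{tag}.npz'); d=z['d']; v,u=np.mgrid[:400,:640]
    P=np.stack([(u-z['cx'])/z['f']*d,(v-z['cy'])/z['f']*d,d],-1)
    W=(P-z['t'])@z['R']; W[d==0]=np.nan
    return W,z['p']
E
python3 - <<'E'
from h import *
print(r.get_state())
for n in('scene','side'): 
    snap(n,n+'1')
    c=r.calibration(n);print(n,c)
a=cv2.imread('pics/scene1.png');b=cv2.imread('pics/side1.png')
E
```

```text
{'clock': 0.0, 'q': array([ 0.0338241 ,  0.68998561, -0.19452632,  1.56635273,  0.15730915,
        0.90251502, -0.21507163]), 'qd': array([-0.00073396, -0.00180598, -0.00034079,  0.00058626,  0.00056309,
       -0.00040719, -0.00121046]), 'joint_torque': array([ 3.38560185e-04, -5.27571630e+01, -1.26686912e+00, -1.53434461e+01,
       -5.26333472e-02,  6.56995355e-03,  1.65937727e-04]), 'tool_pos': array([ 6.24288785e-01, -6.68774251e-05,  2.02007093e-01]), 'eef_rot': array([ 7.07069369e-01,  7.07143575e-01, -7.06851211e-04, -6.09621139e-04]), 'contact_force': array([-0.1694368 ,  0.59202429,  0.58945346]), 'moment': array([ 0.01586395, -0.01229776, -0.01752007]), 'finger_force': 0.0, 'opening': 1.0007381819916925}
scene {'fov_y': 43.138692669679585, 'cx': 318.66077397408276, 'cy': 199.36551696876717, 'R': array([[-0.80813513, -0.58874861,  0.0171082 ],
       [-0.39505286,  0.52026072, -0.75714069],
       [ 0.4368648 , -0.61863063, -0.65302778]]), 't': array([0.43421968, 0.30849734, 1.19186899])}
side {'fov_y': 45.48857741857837, 'cx': 310.28858516319707, 'cy': 193.6521364108693, 'R': array([[-0.99471608, -0.1024957 ,  0.00587791],
       [-0.07304426,  0.66633525, -0.74206594],
       [ 0.07214191, -0.73857428, -0.67030111]]), 't': array([0.55145534, 0.12390515, 1.50217332])}
```

View pics/scene1.png

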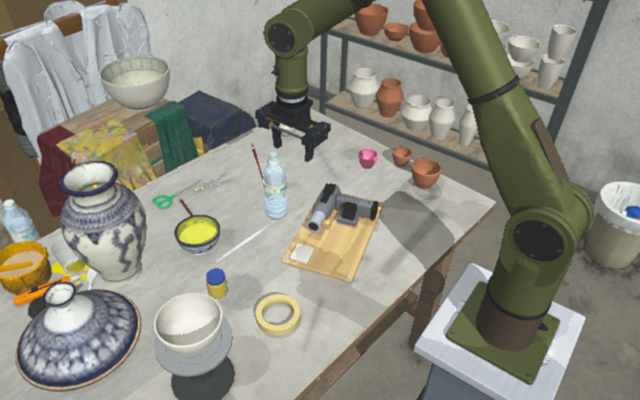

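View pics/side1.png

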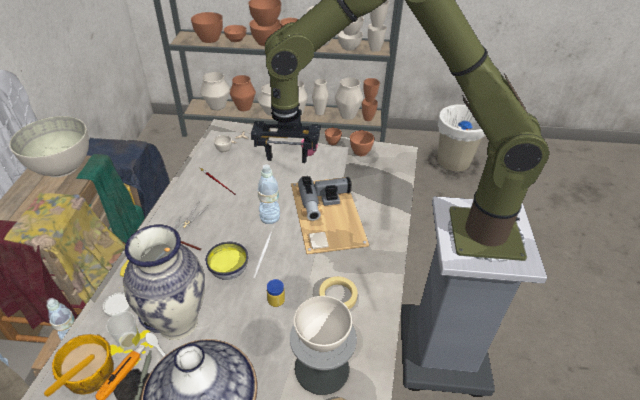

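```bash
python3 - <<'E'
from h import *
W,p=cloud('scene1')
a=cv2.resize(p[135:195,345:450,::-1],None,fx=4,fy=4,interpolation=cv2.INTER_CUBIC)
b=cv2.resize(p[175:285,275:390,::-1],None,fx=5,fy=5,interpolation=cv2.INTER_CUBIC)
c=np.zeros((550,575,3),np.uint8); 
cv2.imwrite('pics/crop1.png',b); 
out=np.zeros((240,420,3),np.uint8); out[:]=a; cv2.imwrite('pics/crop0.png',out)
big=np.zeros((590,700,3),np.uint8)
big[:240,:420]=a; bb=cv2.resize(b,(366,350)); big[240:,:366]=bb; cv2.imwrite('pics/crop.png',big)
# top-down orthophotos of heights, from both cams: clusters above table
for t in('scene1','side1'):
    W,p=cloud(t); 
    for nm,(u0,v0,u1,v1) in {'scene1':dict(pink=(355,146,380,170),small=(388,142,413,168),large=(410,155,442,190),tape=(252,290,303,338),pot=(204,265,230,300),bottle=(258,150,290,222)),'side1':dict(small=(322,125,343,147),large=(347,128,377,158))}[t].items():
        q=W[v0:v1,u0:u1].reshape(-1,3); q=q[np.isfinite(q[:,2])]; q=q[(q[:,2]>.01)]
        print(t,nm,len(q),np.percentile(q,[2,50,98],axis=0).round(3).tolist())
E
```

```text
scene1 pink 318 [[0.566, -0.382, 0.013], [0.599, -0.352, 0.037], [0.627, -0.317, 0.053]]
scene1 small 314 [[0.481, -0.46, 0.014], [0.514, -0.429, 0.037], [0.543, -0.393, 0.054]]
scene1 large 707 [[0.361, -0.422, 0.017], [0.405, -0.385, 0.05], [0.446, -0.331, 0.074]]
scene1 tape 784 [[0.398, 0.239, 0.011], [0.447, 0.291, 0.02], [0.498, 0.339, 0.024]]
scene1 pot 552 [[0.481, 0.299, 0.013], [0.606, 0.328, 0.058], [0.636, 0.449, 0.212]]
scene1 bottle 1276 [[0.654, -0.011, 0.014], [0.672, 0.025, 0.119], [0.707, 0.041, 0.214]]
side1 small 226 [[0.482, -0.461, 0.014], [0.513, -0.424, 0.037], [0.541, -0.393, 0.053]]
side1 large 482 [[0.361, -0.424, 0.019], [0.402, -0.39, 0.051], [0.442, -0.331, 0.074]]
```

View pics/crop.png

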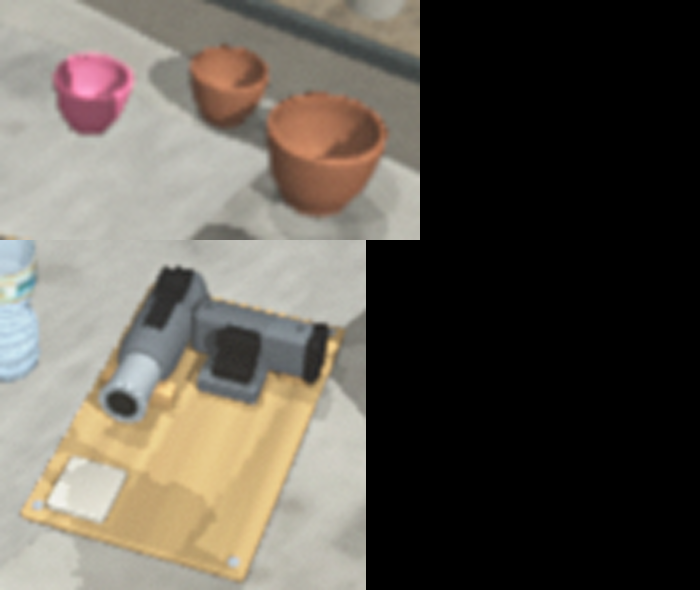

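Candidates: pink bowl (368,158) – excluded; terracotta (401,155) small; terracotta (426,173) large (≈75 mm high). The crop confirms (401,155) is the small one meant. Now the dryer pose from the board and a cloud fit.

```bash
cat >> h.py <<'E'
def ray(tag,u,v,h):
    z=np.load(f'{tag}.npz'); o=-z['R'].T@z['t']; d=z['R'].T@np.array([(u-z['cx'])/z['f'],(v-z['cy'])/z['f'],1])
    return o+d*(h-o[2])/d[2]
def circ(q):
    A=np.c_[2*q[:,:2],np.ones(len(q))]; s=np.linalg.lstsq(A,(q[:,:2]**2).sum(1),rcond=None)[0]
    return s[:2],np.sqrt(s[2]+s[:2]@s[:2])
E
python3 - <<'E'
from h import *
c=[ray('scene1',*uv,.010)[:2] for uv in((281.9,262),(351.4,281.3),(382.9,203.3))]
m=np.array([(.1,.24),(-.095,.24),(-.095,-.085)])
c=np.array(c);print(c.round(4).tolist())
a=m-m.mean(0);b=c-c.mean(0)
th=np.arctan2((a[:,0]*b[:,1]-a[:,1]*b[:,0]).sum(),(a*b).sum())
R=np.array([[np.cos(th),-np.sin(th)],[np.sin(th),np.cos(th)]]);o=c.mean(0)-R@m.mean(0)
print(np.degrees(th),o,(c-(m@R.T+o)).round(4).tolist())
for t,(u0,v0,u1,v1) in (('scene1',(275,180,390,285)),('side1',(285,170,372,255))):
    W,p=cloud(t);q=W[v0:v1,u0:u1].reshape(-1,3);col=p[v0:v1,u0:u1].reshape(-1,3).astype(int)
    k=(abs(q[:,2]-.01)<.007)&(col[:,0]-col[:,2]>45)
    rr=cv2.minAreaRect(q[k][:,:2].astype(np.float32)*1000); print(t,k.sum(),rr)
    # board colored pts -> dryer frame
    d=(q-np.r_[o,0])@np.block([[R,np.zeros((2,1))],[np.zeros((1,2)),1]])
    nz=(d[:,2]>.03)&(d[:,1]>.08)&(d[:,1]<.13)
    bl=(d[:,2]>.045)&(d[:,1]<.06)&(d[:,1]>0)&(d[:,0]>.035)
    tl=(abs(d[:,2]-.0185)<.005)&(col.min(1)>150)
    for n,k in(('noz',nz),('bar',bl),('tile',tl)): print(n,k.sum(),np.percentile(d[k],[3,50,97],axis=0).round(4).tolist())
for t,(u0,v0,u1,v1) in (('scene1',(388,142,413,168)),('side1',(322,125,343,147))):
    W,p=cloud(t);q=W[v0:v1,u0:u1].reshape(-1,3);q=q[(q[:,2]>.044)&(q[:,2]<.056)];print(t,len(q),cv2.minEnclosingCircle(q[:,:2].astype(np.float32)*1000))
E
```

```text
[[0.5459, 0.1525], [0.3637, 0.0974], [0.4536, -0.2114]]
16.550685981047096 [ 0.52068313 -0.10479938] [[-0.0022, -0.0012], [0.0025, -0.0008], [-0.0002, 0.002]]
scene1 3465 ((503.7360534667969, -32.21031188964844), (195.61976623535156, 329.8150939941406), 15.948805809020996)
noz 404 [[0.0388, 0.0806, 0.0313], [0.0707, 0.0894, 0.056], [0.1798, 0.1163, 0.143]]
bar 260 [[0.0357, 0.0019, 0.0526], [0.0555, 0.0365, 0.065], [0.1635, 0.059, 0.1131]]
tile 358 [[0.0338, 0.0745, 0.014], [0.0594, 0.195, 0.0189], [0.1727, 0.2255, 0.0224]]
side1 2572 ((502.7398986816406, -33.27348327636719), (195.3262176513672, 331.8640441894531), 15.951584815979004)
noz 167 [[0.0382, 0.0819, 0.0319], [0.0579, 0.1111, 0.0521], [0.0744, 0.1171, 0.0633]]
bar 197 [[0.0367, 0.0017, 0.0491], [0.0606, 0.0315, 0.0644], [0.0805, 0.0584, 0.0716]]
tile 232 [[0.0332, 0.1699, 0.0144], [0.0575, 0.1995, 0.0188], [0.0811, 0.2265, 0.0225]]
scene1 88 ((510.0516662597656, -426.1568298339844), 36.864933013916016)
side1 73 ((510.71221923828125, -425.26275634765625), 37.97147750854492)
```

Request:
step_arm(
  increments=[
    [[0, 0, 1.5], [0, 0, 0]],
    [[0, 0, 2], [0, 0, 0]],
    [[-1.3, -5, 0], [0, 0, -5]],
    [[-1.5, -5, 0], [0, 0, -8.5]],
    [[-1.5, -5, 0], [0, 0, -8.5]],
    [[-1.5, -5, 0], [0, 0, -8.5]],
    [[-1.5, -5, 0], [0, 0, -8.5]],
    [[-1.5, -5, 0], [0, 0, -8.5]],
    [[-1.5, -5, 0], [0, 0, -8.5]],
    [[0, 0, 0], [0, 0, -8.5]],
  ],
  fingers=1,
)

```text
clock: 1.1
tool_pos: [0.5207, -0.346, 0.2377]
eef_rot: [0.977, 0.211, -0.002, 0.003]
contact_force: [-0.7, 0.4, -0.7]
opening: 1.002
finger_force: 0.0
```

```bash
python3 - <<'E'
from h import *
snap('wrist','w1')
s=r.get_state();print(s['tool_pos'],s['eef_rot'],s['q'])
W,p=cloud('w1');q=W.reshape(-1,3);k=(q[:,2]>.03)&(q[:,2]<.057)&(np.hypot(q[:,0]-.511,q[:,1]+.426)<.048)
print(k.sum(),cv2.minEnclosingCircle(q[k][:,:2].astype(np.float32)*1000))
print(circ(q[k]))
E
```

```text
[ 0.52327822 -0.34080748  0.2374322 ] [ 0.97745445  0.21114009 -0.00122238  0.00107756] [ 0.44165087  0.65062518  0.1087366   1.53474155 -0.07632217  0.96079757
 -0.57321315]
1114 ((511.9973449707031, -427.16278076171875), 32.685821533203125)
(array([ 0.5123221 , -0.42613958]), np.float64(0.030149467302110627))
```

View pics/w1.png

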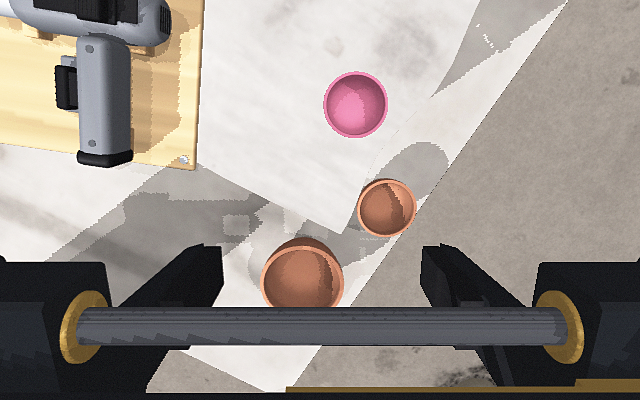

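Wrist view: dryer upper left, pink bowl (356,104), small bowl (387,208), large bowl (302,275); small bowl at (0.512,-0.427), radius 32.7 mm.

Request:
step_arm(
  increments=[
    [[-0.6, -4.3, 0], [0, 0, -4.2]],
    [[-0.5, -4.3, -1], [0, 0, -4.2]],
    [[0, 0, -3], [0, 0, 0]],
    [[0, 0, -3], [0, 0, 0]],
    [[0, 0, -3], [0, 0, 0]],
    [[0, 0, -3], [0, 0, 0]],
    [[0, 0, -2.8], [0, 0, 0]],
    [[0, 0, -1], [0, 0, 0]],
    [[0, 0, 0], [0, 0, 0]],
    [[0, 0, 0], [0, 0, 0]],
  ],
)

```text
clock: 2.15
tool_pos: [0.5162, -0.4218, 0.0709]
eef_rot: [0.989, 0.149, 0.001, 0.001]
contact_force: [-0.4, -1.4, -0.1]
opening: 1.0
finger_force: 0.0
```

Request:
step_arm(
  increments=[
    [[-0.4, -0.5, 0], [0, 0, -1]],
    [[0, 0, -1.5], [0, 0, 0]],
    [[0, 0, -1.5], [0, 0, 0]],
    [[0, 0, -1.5], [0, 0, 0]],
    [[0, 0, -0.2], [0, 0, 0]],
    [[0, 0, 0], [0, 0, 0]],
    [[0, 0, 0], [0, 0, 0]],
    [[0, 0, 0], [0, 0, 0]],
    [[0, 0, 0], [0, 0, 0]],
    [[0, 0, 0], [0, 0, 0]],
  ],
)

```text
clock: 3.15
tool_pos: [0.5115, -0.4269, 0.0233]
eef_rot: [0.99, 0.14, 0.0, 0.0]
contact_force: [0.2, 0.2, -0.2]
opening: 1.004
finger_force: 0.0
```

Request:
step_arm(
  increments=[
    [[0, 0, 0], [0, 0, 0]],
    [[0, 0, 0], [0, 0, 0]],
    [[0, 0, 0], [0, 0, 0]],
    [[0, 0, 0], [0, 0, 0]],
    [[0, 0, 0], [0, 0, 0]],
    [[0, 0, 0], [0, 0, 0]],
    [[0, 0, 0], [0, 0, 0]],
    [[0, 0, 0], [0, 0, 0]],
    [[0, 0, 0], [0, 0, 0]],
    [[0, 0, 0], [0, 0, 0]],
  ],
  fingers=0.5,
  grip_force=12,
)

```text
clock: 4.15
tool_pos: [0.5112, -0.4267, 0.0228]
eef_rot: [0.99, 0.14, 0.0, 0.0]
contact_force: [0.0, 1.0, -0.8]
opening: 0.497
finger_force: 0.0
```

```bash
python3 - <<'E'
from h import *
snap('wrist','w2');snap('side','s2')
a=cv2.imread('pics/w2.png');b=cv2.resize(cv2.imread('pics/side1.png')[100:180,200:400],None,fx=3,fy=3)
b=cv2.resize(cv2.imread('pics/s2.png')[80:180,250:410],None,fx=4,fy=4)
cv2.imwrite('pics/c2.png',np.vstack([cv2.resize(a,(480,300)),cv2.resize(b,(480,300))]))
E
```

```text
(no output)
```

View pics/c2.png

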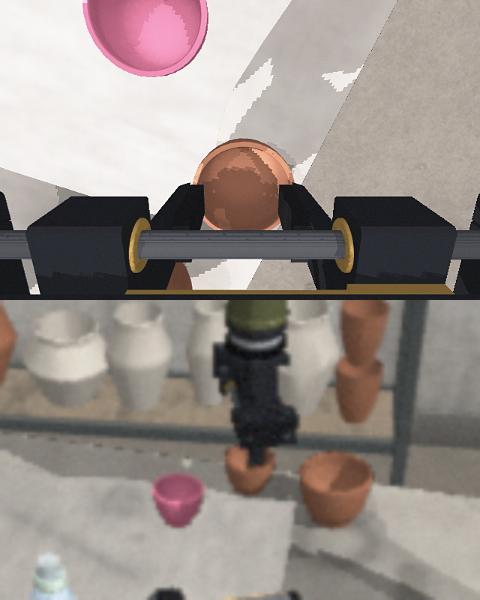

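```bash
python3 - <<'E'
from h import *
for t in('w2','s2','scene1','w1'):
    W,p=cloud(t);q=W.reshape(-1,3);c=p.reshape(-1,3).astype(int)
    k=(q[:,2]>.015)&(q[:,2]<.06)&(np.hypot(q[:,0]-.525,q[:,1]+.42)<.06)&(c[:,0]-c[:,2]>40)&(c[:,0]-c[:,1]>25)
    k2=k&(q[:,2]>.043)
    for m in(k,k2): print(t,m.sum(),cv2.minEnclosingCircle(q[m][:,:2].astype(np.float32)*1000),np.percentile(q[m],[2,50,98],axis=0).round(3).tolist())
E
```

```text
w2 7674 ((511.8439636230469, -426.5648193359375), 32.738460540771484) [[0.483, -0.454, 0.015], [0.496, -0.43, 0.033], [0.543, -0.398, 0.051]]
w2 2546 ((511.8439636230469, -426.5648193359375), 32.738460540771484) [[0.483, -0.454, 0.044], [0.528, -0.422, 0.049], [0.544, -0.396, 0.051]]
s2 150 ((510.0956115722656, -427.83502197265625), 36.0505485534668) [[0.484, -0.458, 0.017], [0.517, -0.406, 0.038], [0.541, -0.394, 0.052]]
s2 54 ((510.64715576171875, -425.799072265625), 34.344112396240234) [[0.481, -0.449, 0.043], [0.513, -0.406, 0.047], [0.542, -0.393, 0.054]]
scene1 273 ((514.2850952148438, -426.173583984375), 38.477420806884766) [[0.482, -0.46, 0.018], [0.514, -0.437, 0.038], [0.543, -0.394, 0.053]]
scene1 96 ((508.7875061035156, -426.51068115234375), 36.807796478271484) [[0.482, -0.457, 0.043], [0.507, -0.423, 0.049], [0.543, -0.393, 0.054]]
w1 1755 ((511.9973449707031, -427.16278076171875), 32.685821533203125) [[0.482, -0.456, 0.016], [0.504, -0.441, 0.037], [0.542, -0.396, 0.051]]
w1 722 ((511.9973449707031, -427.16278076171875), 32.685821533203125) [[0.481, -0.458, 0.044], [0.513, -0.428, 0.049], [0.543, -0.396, 0.051]]
```

```bash
python3 - <<'E'
from h import *
s=r.get_state();print(s['opening'],s['finger_force'],s['tool_pos'])
W,p=cloud('w2');c=p.astype(int)
a=np.radians(106);u=np.array([np.cos(a),np.sin(a)]);n=np.array([-u[1],u[0]])
D=W[...,:2]-s['tool_pos'][:2]
Y=D@u*1000;X=D@n*1000
for v in range(200,320,12):
  print(v,[(uu,int(X[v,uu]),int(Y[v,uu]),int(W[v,uu,2]*1000)) for uu in (225,240,255,265,275,285,320,365,375,390,400,420) if np.isfinite(Y[v,uu])])
E
```

```text
0.5020054959402155 0.0 [ 0.51125801 -0.42668889  0.02285598]
200 [(225, -14, 57, 0), (240, -14, 48, 1), (255, -14, 39, 1), (265, -14, 34, 0), (275, -14, 28, 0), (285, -27, 17, 47), (320, -17, 1, 11), (365, -26, -19, 45), (375, -14, -30, 0), (390, -14, -39, 0), (400, -14, -45, 0), (420, -14, -57, 0)]
212 [(225, -6, 58, 0), (240, -6, 49, 0), (255, -7, 40, 1), (265, -6, 34, 0), (275, -22, 21, 50), (285, -12, 20, 18), (320, -9, 1, 7), (365, -13, -22, 21), (375, -22, -23, 50), (390, -6, -40, 0), (400, -7, -45, 0), (420, 222, -273, -748)]
224 [(225, 0, 58, 1), (240, 0, 49, 0), (255, 0, 40, 0), (265, -16, 26, 49), (275, -8, 25, 26), (285, -4, 21, 14), (320, -2, 1, 7), (365, -4, -23, 15), (375, -9, -26, 30), (390, 0, -40, 0), (400, 0, -46, 0), (420, 259, -277, -754)]
236 [(225, 8, 59, 0), (240, 8, 50, 0), (255, 8, 41, 0), (265, -10, 26, 50), (275, 0, 25, 23), (285, 2, 21, 16), (320, 4, 1, 9), (365, 2, -23, 16), (375, -1, -27, 26), (390, -10, -30, 49), (400, 8, -46, 0), (420, 293, -278, -747)]
248 [(225, 16, 59, 0), (240, -10, 35, 63), (255, -8, 29, 59), (265, -9, 25, 60), (275, 4, 25, 27), (
[... 635 characters left out ...]
, 92), (255, -8, 24, 90), (265, -1, 22, 78), (275, 15, 23, 47), (285, 21, 19, 36), (320, 26, 1, 26), (365, 19, -21, 38), (375, 1, -21, 72), (390, -9, -22, 92), (400, -9, -26, 93), (420, -10, -32, 95)]
296 [(225, -10, 31, 103), (240, -9, 27, 100), (255, -4, 24, 92), (265, 4, 23, 77), (275, 20, 23, 48), (285, 20, 18, 49), (320, 29, 1, 34), (365, 20, -20, 49), (375, 6, -21, 72), (390, -9, -21, 100), (400, -8, -24, 99), (420, -10, -30, 103)]
308 [(225, -27, 21, 136), (240, -27, 18, 136), (255, -27, 15, 136), (265, -26, 13, 135), (275, -26, 10, 136), (285, -26, 8, 135), (320, -26, 1, 135), (365, -26, -8, 135), (375, -25, -11, 134), (390, -26, -14, 135), (400, -26, -16, 135), (420, -26, -20, 135)]
```

```bash
python3 - <<'E'
import cv2
a=cv2.imread('pics/w2.png')[170:390,180:480]
cv2.imwrite('pics/c3.png',cv2.resize(a,None,fx=2.5,fy=2.5,interpolation=cv2.INTER_CUBIC))
E
```

```text
(no output)
```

View pics/c3.png

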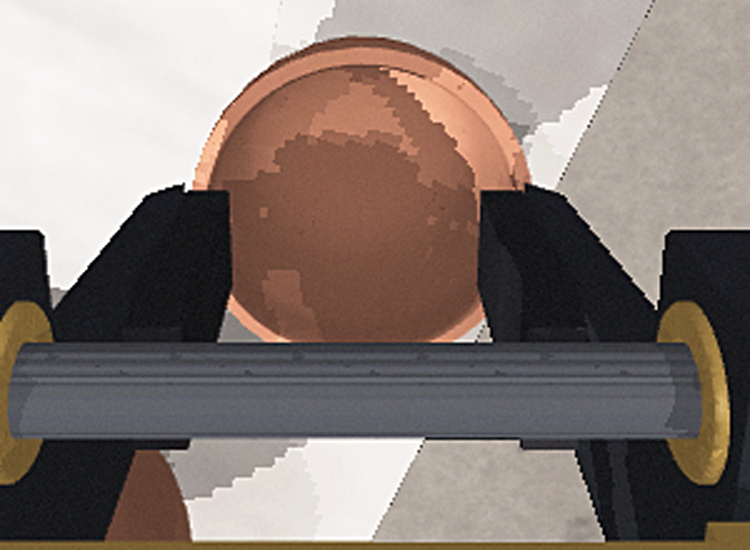

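```bash
python3 - <<'E'
from h import *
s=r.get_state()
for t,tp,ang in(('w1',np.array([.5233,-.3408,.2374]),114.4),('w2',s['tool_pos'],106.)):
    W,p=cloud(t);c=p.astype(int)
    a=np.radians(ang);u=np.array([np.cos(a),np.sin(a)]);n=np.array([-u[1],u[0]])
    D=W-tp;Y=D[...,:2]@u;X=D[...,:2]@n;Z=D[...,2]
    k=(Z>-.01)&(Z<.08)&(abs(Y)<.065)&(abs(X)<.013)&(c.max(2)<70)
    print(t,k.sum(),[(x*1000).round().tolist() for x in (np.percentile(X[k],[1,50,99]),np.percentile(abs(Y[k]),[1,50,99]),np.percentile(Z[k],[0,1,5,20,50,99]))])
print(r.get_state()['contact_force'])
c=r.calibration('wrist');print(-np.array(c['R']).T@c['t'],c['R'][2],s['tool_pos'])
E
```

```text
w1 7062 [[-7.0, -5.0, 12.0], [41.0, 48.0, 61.0], [35.0, 37.0, 40.0, 48.0, 60.0, 80.0]]
w2 5785 [[-11.0, -9.0, 8.0], [21.0, 28.0, 38.0], [8.0, 36.0, 40.0, 49.0, 61.0, 80.0]]
[ 0.47635663 -0.16858296 -0.13584001]
[ 0.57798423 -0.40658704  0.20459396] [-0.26015759 -0.07480213 -0.96266436] [ 0.51125801 -0.42668889  0.02285598]
```

The depth shows the fingertips end about 35 mm above the reported TCP (in both wrist views), so they closed above the rim. The bowl hasn't moved. I'll use true tip z = reported z + 35 mm: reopen, then go lower.

Request:
step_arm(
  increments=[
    [[0, 0, 0], [0, 0, 0]],
    [[0, 0, 0], [0, 0, 0]],
    [[0, 0, 0], [0, 0, 0]],
    [[0, 0, 0], [0, 0, 0]],
    [[0, 0, 0], [0, 0, 0]],
    [[0.1, 0, -0.6], [0, 0, 0]],
    [[0, 0, -0.6], [0, 0, 0]],
    [[0, 0, -0.6], [0, 0, 0]],
    [[0, 0, -0.2], [0, 0, 0]],
    [[0, 0, 0], [0, 0, 0]],
  ],
  fingers=1,
)

```text
clock: 5.25
tool_pos: [0.5119, -0.4264, 0.0021]
eef_rot: [0.99, 0.14, -0.0, -0.0]
contact_force: [-0.0, -0.4, 0.3]
opening: 0.999
finger_force: 0.0
```

Request:
step_arm(
  increments=[
    [[0, 0, -0.5], [0, 0, 0]],
    [[0, 0, -0.5], [0, 0, 0]],
    [[0, 0, -0.4], [0, 0, 0]],
    [[0, 0, 0], [0, 0, 0]],
    [[0, 0, 0], [0, 0, 0]],
    [[0, 0, 0], [0, 0, 0]],
    [[0, 0, 0], [0, 0, 0]],
    [[0, 0, 0], [0, 0, 0]],
    [[0, 0, 0], [0, 0, 0]],
    [[0, 0, 0], [0, 0, 0]],
  ],
)

```text
clock: 6.25
tool_pos: [0.5123, -0.4267, -0.0111]
eef_rot: [0.99, 0.14, 0.0, 0.0]
contact_force: [0.3, -0.6, 0.4]
opening: 0.997
finger_force: 0.0
```

Request:
step_arm(
  increments=[
    [[0, 0, 0], [0, 0, 0]],
    [[0, 0, 0], [0, 0, 0]],
    [[0, 0, 0], [0, 0, 0]],
    [[0, 0, 0], [0, 0, 0]],
    [[0, 0, 0], [0, 0, 0]],
    [[0, 0, 0], [0, 0, 0]],
    [[0, 0, 0], [0, 0, 0]],
    [[0, 0, 0], [0, 0, 0]],
    [[0, 0, 0], [0, 0, 0]],
    [[0, 0, 0], [0, 0, 0]],
  ],
  fingers=0.55,
  grip_force=12,
)

```text
clock: 7.25
tool_pos: [0.5123, -0.4268, -0.0111]
eef_rot: [0.99, 0.14, 0.0, 0.0]
contact_force: [-0.0, -0.5, 0.6]
opening: 0.707
finger_force: 11.9
```

Request:
step_arm(
  increments=[
    [[0, 0, 1], [0, 0, 0]],
    [[0, 0, 2.5], [0, 0, 0]],
    [[0, 0, 3], [0, 0, 0]],
    [[0, 0, 3], [0, 0, 0]],
    [[0, 0, 3], [0, 0, 0]],
    [[0, 2, 3], [0, 0, 0]],
    [[-0.5, 4, 2], [0, 0, 0]],
    [[-0.5, 4, 0], [0, 0, 0]],
    [[-0.5, 4, 0], [0, 0, 0]],
    [[-0.5, 4, 0], [0, 0, 0]],
  ],
)

```text
clock: 8.25
tool_pos: [0.4917, -0.2449, 0.1647]
eef_rot: [0.99, 0.14, 0.0, -0.0]
contact_force: [1.4, 0.1, -1.2]
opening: 0.702
finger_force: 12.0
```

Request:
step_arm(
  increments=[
    [[-0.5, 4, 0], [0, 0, 0]],
    [[-0.5, 4, 0], [0, 0, 0]],
    [[0, 4, 0], [0, 0, 0]],
    [[0, 4, 0], [0, 0, 0]],
    [[0, 2, 0], [0, 0, 0]],
    [[0, 0, 0], [0, 0, 0]],
    [[0, 0, 0], [0, 0, 0]],
    [[0, 0, 0], [0, 0, 0]],
    [[0, 0, 0], [0, 0, 0]],
    [[0, 0, 0], [0, 0, 0]],
  ],
)

```text
clock: 9.25
tool_pos: [0.4822, -0.0679, 0.1639]
eef_rot: [0.99, 0.139, 0.0, 0.0]
contact_force: [-0.3, -0.3, -1.0]
opening: 0.706
finger_force: 12.0
```

```bash
python3 - <<'E'
from h import *
snap('wrist','w3')
s=r.get_state();print(s['tool_pos'],s['opening'],s['finger_force'],s['q'])
E
```

```text
[ 0.4821659  -0.06769138  0.16384917] 0.702076292753658 11.98804754685625 [-0.06890299  0.5818554   0.17868895  2.02757728 -0.18816742  0.54735203
 -1.0495048 ]
```

View pics/w3.png

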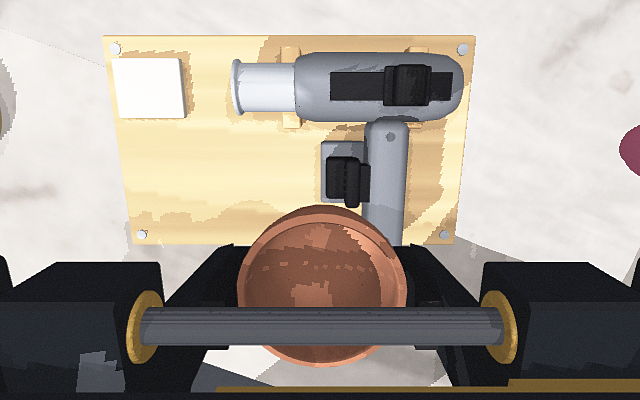

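Wrist view: bowl held (322,285), tile corners about (113,58)-(187,117), selector (407,86), trigger/button (345,178), board far corners (104,36) and (475,36).

```bash
python3 - <<'E'
from h import *
px=[(113,58,.0185,80,229),(183,58,.0185,80,171),(188,117,.0185,30,171),(119,118,.0185,30,229),(104,36,.01,100,240),(475,36,.01,100,-85)]
c=np.array([ray('w3',u,v,h)[:2] for u,v,h,_,_ in px]);m=np.array([(x,y) for *_,x,y in px])/1000
a=m-m.mean(0);b=c-c.mean(0)
th=np.arctan2((a[:,0]*b[:,1]-a[:,1]*b[:,0]).sum(),(a*b).sum())
R=np.array([[np.cos(th),-np.sin(th)],[np.sin(th),np.cos(th)]]);o=c.mean(0)-R@m.mean(0)
print(np.degrees(th),o,((c-o)@R-m).round(4).tolist())
np.savez('pose.npz',R=R,o=o)
W,p=cloud('w3');d=W.copy();d[...,:2]=(W[...,:2]-o)@R
q=d.reshape(-1,3);col=p.reshape(-1,3).max(1)
def pr(n,k):print(n,k.sum(),(np.nanpercentile(q[k],[2,50,98],axis=0)*1000).round(1).tolist())
pr('nozzle',(q[:,2]>.035)&(q[:,1]>.08)&(q[:,1]<.13)&(q[:,0]>.02)&(q[:,0]<.09)&(q[:,2]<.08))
pr('barrel',(q[:,2]>.045)&(q[:,1]>.03)&(q[:,1]<.06)&(q[:,0]>.02)&(q[:,0]<.09)&(q[:,2]<.08))
pr('sel',(q[:,2]>.08)&(q[:,2]<.09)&(q[:,1]>-.07)&(q[:,1]<.06)&(q[:,0]>.03)&(q[:,0]<.08))
pr('trig',(q[:,2]>.06)&(q[:,2]<.07)&(q[:,1]>.013)&(q[:,1]<.06)&(q[:,0]>-.05)&(q[:,0]<.01))
pr('btn',(q[:,2]>.038)&(q[:,2]<.048)&(q[:,1]>.02)&(q[:,1]<.06)&(q[:,0]>-.05)&(q[:,0]<.01))
pr('handle',(q[:,2]>.064)&(q[:,2]<.07)&(q[:,1]>-.04)&(q[:,1]<.01)&(q[:,0]>-.02)&(q[:,0]<.01))
T=lambda x,y:(o+R@np.array([x,y])/1000).round(4)
s=r.get_state()
print('tile',T(55,200),'delta cm',(T(55,200)-s['tool_pos'][:2])*100,'sel0',T(55,-25),'trig',T(-20,30))
k=(W[...,2]>.13)&(p[...,0].astype(int)-p[...,2]>40);k[:,:230]=0;k[:,412:]=0
w=W[k]; print('cup',k.sum(),cv2.minEnclosingCircle(w[:,:2].astype(np.float32)*1000),np.percentile(w[:,2],[1,99]))
E
```

```text
15.805970725567523 [ 0.52047807 -0.10912375] [[0.0, -0.0006], [0.0002, -0.0021], [0.0014, -0.0016], [0.0003, 0.0018], [-0.0015, -0.0019], [-0.0005, 0.0043]]
nozzle 2636 [[37.3, 81.0, 43.8], [55.4, 100.8, 56.5], [73.7, 119.1, 61.2]]
barrel 2746 [[31.4, 30.6, 49.0], [55.9, 44.9, 63.7], [80.6, 59.6, 68.6]]
sel 1303 [[42.7, -21.1, 81.5], [56.1, -10.4, 84.2], [69.1, -0.4, 86.0]]
trig 1057 [[-36.9, 13.2, 61.2], [-18.1, 23.7, 64.9], [0.5, 31.9, 66.9]]
btn 744 [[-35.8, 31.9, 40.2], [-17.8, 39.4, 42.8], [-1.4, 47.0, 44.4]]
handle 1121 [[-19.3, -14.4, 64.2], [-4.6, -2.2, 65.7], [9.4, 9.5, 67.1]]
tile [0.5189 0.0983] delta cm [ 3.67341008 16.59913797] sel0 [ 0.5802 -0.1182] trig [ 0.4931 -0.0857]
cup 16442 ((487.4757080078125, -65.44281005859375), 39.0721549987793) [0.18304362 0.29099045]
```

Request:
step_arm(
  increments=[
    [[0.9, 4.2, 0], [0, 0, 0]],
    [[0.9, 4.2, 0], [0, 0, 0]],
    [[0.9, 4.2, 0], [0, 0, 0]],
    [[1.0, 4.2, 0], [0, 0, 0]],
    [[0, 0, -2], [0, 0, 0]],
    [[0, 0, -3], [0, 0, 0]],
    [[0, 0, -3], [0, 0, 0]],
    [[0, 0, -2], [0, 0, 0]],
    [[0, 0, 0], [0, 0, 0]],
    [[0, 0, 0], [0, 0, 0]],
  ],
)

```text
clock: 10.3
tool_pos: [0.5195, 0.1009, 0.064]
eef_rot: [0.99, 0.14, -0.0, 0.0]
contact_force: [0.0, -0.8, -1.5]
opening: 0.702
finger_force: 12.0
```

Request:
step_arm(
  increments=[
    [[-0.05, -0.1, -2], [0, 0, 0]],
    [[0, 0, -2], [0, 0, 0]],
    [[0, 0, -1], [0, 0, 0]],
    [[0, 0, -0.3], [0, 0, 0]],
    [[0, 0, -0.1], [0, 0, 0]],
    [[0, 0, -0.1], [0, 0, 0]],
    [[0, 0, 0], [0, 0, 0]],
    [[0, 0, 0], [0, 0, 0]],
    [[0, 0, 0], [0, 0, 0]],
    [[0, 0, 0], [0, 0, 0]],
  ],
)

```text
clock: 11.3
tool_pos: [0.5188, 0.1003, 0.009]
eef_rot: [0.99, 0.14, 0.0, 0.0]
contact_force: [-0.1, -0.2, -0.7]
opening: 0.706
finger_force: 12.0
```

Request:
step_arm(
  increments=[
    [[0, 0, -0.1], [0, 0, 0]],
    [[0, 0, -0.05], [0, 0, 0]],
    [[0, 0, 0], [0, 0, 0]],
    [[0, 0, 0], [0, 0, 0]],
    [[0, 0, 0], [0, 0, 0]],
    [[0, 0, 0], [0, 0, 0]],
    [[0, 0, 0], [0, 0, 0]],
    [[0, 0, 0], [0, 0, 0]],
    [[0, 0, 0], [0, 0, 0]],
    [[0, 0, 0], [0, 0, 0]],
  ],
)

```text
clock: 12.3
tool_pos: [0.5187, 0.1003, 0.0074]
eef_rot: [0.99, 0.14, 0.0, 0.0]
contact_force: [-0.3, -0.1, -0.8]
opening: 0.703
finger_force: 12.0
```

Request:
step_arm(
  increments=[
    [[0, 0, -0.05], [0, 0, 0]],
    [[0, 0, -0.05], [0, 0, 0]],
    [[0, 0, 0], [0, 0, 0]],
    [[0, 0, 0], [0, 0, 0]],
    [[0, 0, 0], [0, 0, 0]],
    [[0, 0, 0], [0, 0, 0]],
    [[0, 0, 0], [0, 0, 0]],
    [[0, 0, 0], [0, 0, 0]],
    [[0, 0, 0], [0, 0, 0]],
    [[0, 0, 0], [0, 0, 0]],
  ],
)

```text
clock: 13.3
tool_pos: [0.5192, 0.1003, 0.0071]
eef_rot: [0.99, 0.14, 0.001, -0.0]
contact_force: [-0.3, 0.2, 6.2]
opening: 0.704
finger_force: 11.6
```

Request:
step_arm(
  increments=[
    [[0, 0, 0], [0, 0, 0]],
    [[0, 0, 0], [0, 0, 0]],
    [[0, 0, 0], [0, 0, 0]],
    [[0, 0, 0], [0, 0, 0]],
    [[0, 0, 0.5], [0, 0, 0]],
    [[0, 0, 1], [0, 0, 0]],
    [[0, 0, 2.5], [0, 0, 0]],
    [[0, 0, 3.5], [0, 0, 0]],
    [[0, 0, 3.5], [0, 0, 0]],
    [[0, 0, 0.5], [0, 0, 0]],
  ],
  fingers=0.95,
)

```text
clock: 14.3
tool_pos: [0.5213, 0.1006, 0.1256]
eef_rot: [0.99, 0.14, 0.004, -0.0]
contact_force: [0.2, -0.2, -0.4]
opening: 0.952
finger_force: 0.0
```

```bash
python3 - <<'E'
from h import *
snap('wrist','w4')
s=r.get_state();print(s['tool_pos'],s['opening'])
P=np.load('pose.npz');R=P['R'];o=P['o']
W,p=cloud('w4');c=p.astype(int)
k=(W[...,2]>.055)&(W[...,2]<.075)&(c[...,0]-c[...,2]>40)&(c[...,0]-c[...,1]>20)
w=W[k];cc=cv2.minEnclosingCircle(w[:,:2].astype(np.float32)*1000);print(k.sum(),cc,np.percentile(w[:,2],[1,50,99]))
print('bowl in dryer',R.T@(np.array(cc[0])/1000-o))
for n,(x,y) in dict(sel=(55.5,-10.7),trig=(-20,31)).items():
    t=o+R@np.array([x,y])/1000; print(n,t.round(4),'delta cm',((t-s['tool_pos'][:2])*100).round(2))
E
```

```text
[0.52064383 0.10060534 0.12453544] 0.9474042867861926
1695 ((530.1510009765625, 7.4285736083984375), 125.33280181884766) [0.05546537 0.06796152 0.06975582]
bowl in dryer [0.04105378 0.10951072]
sel [ 0.5768 -0.1043] delta cm [  5.62 -20.49]
trig [ 0.4928 -0.0847] delta cm [ -2.79 -18.53]
```

Request:
step_arm(
  increments=[
    [[0.9, -3.4, 0], [0, 0, 0]],
    [[0.9, -3.4, 0], [0, 0, 0]],
    [[0.9, -3.4, 0], [0, 0, 0]],
    [[0.9, -3.4, 0], [0, 0, 0]],
    [[1, -3.4, 0], [0, 0, 0]],
    [[1, -3.5, 0], [0, 0, 0]],
    [[0, 0, -1], [0, 0, 0]],
    [[0, 0, 0], [0, 0, 0]],
    [[0, 0, 0], [0, 0, 0]],
    [[0, 0, 0], [0, 0, 0]],
  ],
  fingers=0.45,
)

```text
clock: 15.35
tool_pos: [0.5744, -0.1028, 0.1111]
eef_rot: [0.99, 0.141, -0.0, -0.001]
contact_force: [0.3, 0.7, -0.7]
opening: 0.449
finger_force: 0.0
```

```bash
python3 - <<'E'
from h import *
P=np.load('pose.npz');R=P['R'];o=P['o']
W,p=cloud('w4');c=p.astype(int);k=(W[...,2]>.058)&(W[...,2]<.075)&(c[...,0]-c[...,2]>40)&(c[...,0]-c[...,1]>20)&(np.hypot(W[...,0]-.519,W[...,1]-.1)<.045)
w=W[k];cc=cv2.minEnclosingCircle(w[:,:2].astype(np.float32)*1000);print(k.sum(),cc,'bowl dryer',R.T@(np.array(cc[0])/1000-o))
snap('wrist','w5');s=r.get_state();print(s['tool_pos'])
W,p=cloud('w5');d=W.copy();d[...,:2]=(W[...,:2]-o)@R;q=d.reshape(-1,3)
def pr(n,k):print(n,k.sum(),(np.nanpercentile(q[k],[1,50,99],axis=0)*1000).round(1).tolist())
pr('sel',(q[:,2]>.08)&(q[:,2]<.088)&(q[:,1]>-.07)&(q[:,1]<.06)&(q[:,0]>.03)&(q[:,0]<.08))
print('tool dryer',R.T@(s['tool_pos'][:2]-o)*1000)
E
```

```text
1557 ((518.3919677734375, 100.21852111816406), 32.6223258972168) bowl dryer [0.05501353 0.20199518]
[ 0.57461366 -0.10300458  0.11134786]
sel 1506 [[43.5, -21.8, 80.9], [57.6, -11.1, 84.3], [70.0, -0.6, 86.0]]
tool dryer [53.75544529 -8.85767576]
```

View pics/w5.png

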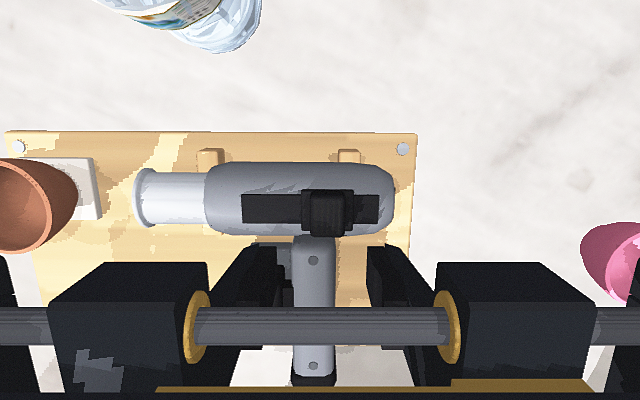

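Bowl stands on the tile within ~1 mm of the middle; bottle top left, selector at (327,212). Descending over the selector.

Request:
step_arm(
  increments=[
    [[0.25, -0.15, 0], [0, 0, 0]],
    [[0, 0, -2], [0, 0, 0]],
    [[0, 0, -2], [0, 0, 0]],
    [[0, 0, -1.5], [0, 0, 0]],
    [[0, 0, -1], [0, 0, 0]],
    [[0, 0, -0.5], [0, 0, 0]],
    [[0, 0, 0], [0, 0, 0]],
    [[0, 0, 0], [0, 0, 0]],
    [[0, 0, 0], [0, 0, 0]],
    [[0, 0, 0], [0, 0, 0]],
  ],
)

```text
clock: 16.4
tool_pos: [0.5777, -0.1063, 0.042]
eef_rot: [0.99, 0.14, 0.001, 0.0]
contact_force: [0.6, 1.3, -0.1]
opening: 0.448
finger_force: 0.0
```

Request:
step_arm(
  increments=[
    [[0, 0, -0.2], [0, 0, 0]],
    [[0, 0, 0], [0, 0, 0]],
    [[0, 0, 0], [0, 0, 0]],
    [[0, 0, 0], [0, 0, 0]],
    [[0, 0, 0], [0, 0, 0]],
    [[0, 0, 0], [0, 0, 0]],
    [[0, 0, 0], [0, 0, 0]],
    [[0, 0, 0], [0, 0, 0]],
    [[0, 0, 0], [0, 0, 0]],
    [[0, 0, 0], [0, 0, 0]],
  ],
  fingers=0.15,
  grip_force=10,
)

```text
clock: 17.4
tool_pos: [0.5772, -0.1061, 0.0393]
eef_rot: [0.99, 0.14, -0.0, -0.0]
contact_force: [-0.5, 0.3, -0.9]
opening: 0.247
finger_force: 10.0
```

Request:
step_arm(
  increments=[
    [[-0.08, 0.3, 0], [0, 0, 0]],
    [[-0.08, 0.3, 0], [0, 0, 0]],
    [[-0.08, 0.3, 0], [0, 0, 0]],
    [[-0.08, 0.3, 0], [0, 0, 0]],
    [[-0.08, 0.3, 0], [0, 0, 0]],
    [[-0.08, 0.3, 0], [0, 0, 0]],
    [[-0.08, 0.3, 0], [0, 0, 0]],
    [[0, 0, 0], [0, 0, 0]],
    [[0, 0, 0], [0, 0, 0]],
    [[0, 0, 0], [0, 0, 0]],
  ],
)

```text
clock: 18.4
tool_pos: [0.5709, -0.0843, 0.0393]
eef_rot: [0.99, 0.14, -0.001, -0.001]
contact_force: [-2.7, 0.7, 1.9]
opening: 0.247
finger_force: 10.0
```

Request:
step_arm(
  increments=[
    [[-0.02, 0.1, 0], [0, 0, 0]],
    [[-0.03, 0.1, 0], [0, 0, 0]],
    [[-0.03, 0.1, 0], [0, 0, 0]],
    [[0, 0, 0], [0, 0, 0]],
    [[0, 0, 0], [0, 0, 0]],
    [[0, 0, 0], [0, 0, 0]],
    [[0, 0, 0], [0, 0, 0]],
    [[0, 0, 0], [0, 0, 0]],
    [[0, 0, 0], [0, 0, 0]],
    [[0, 0, 0], [0, 0, 0]],
  ],
)

```text
clock: 19.4
tool_pos: [0.5707, -0.0833, 0.0393]
eef_rot: [0.99, 0.14, -0.0, 0.001]
contact_force: [-1.6, -4.1, -0.2]
opening: 0.247
finger_force: 10.0
```

Request:
step_arm(
  increments=[
    [[-0.03, 0.1, 0], [0, 0, 0]],
    [[-0.03, 0.1, 0], [0, 0, 0]],
    [[0, 0, 0], [0, 0, 0]],
    [[0, 0, 0], [0, 0, 0]],
    [[0, 0, 0], [0, 0, 0]],
    [[0, 0, 0], [0, 0, 0]],
    [[0, 0, 0], [0, 0, 0]],
    [[0, 0, 0], [0, 0, 0]],
    [[0, 0, 0], [0, 0, 0]],
    [[0, 0, 0], [0, 0, 0]],
  ],
)

```text
clock: 20.4
tool_pos: [0.5708, -0.0833, 0.0393]
eef_rot: [0.99, 0.139, 0.0, 0.002]
contact_force: [-1.6, -6.8, -2.1]
opening: 0.248
finger_force: 10.0
```

Selector is at its stop (force rises, no more motion, travelled ~24 mm). Release and go to the trigger.

Request:
step_arm(
  increments=[
    [[0, 0, 0], [0, 0, 0]],
    [[0, 0, 0], [0, 0, 0]],
    [[0, 0, 0], [0, 0, 0]],
    [[0, 0, 0.5], [0, 0, 0]],
    [[0, 0, 2], [0, 0, 0]],
    [[0, 0, 3], [0, 0, 0]],
    [[0, 0, 2], [0, 0, 0]],
    [[-2, -1, 0], [0, 0, 0]],
    [[-2.4, -1.1, 0], [0, 0, 0]],
    [[-2.4, -1.1, 0], [0, 0, 0]],
  ],
  fingers=0.5,
)

```text
clock: 21.4
tool_pos: [0.5021, -0.112, 0.115]
eef_rot: [0.99, 0.141, 0.001, 0.0]
contact_force: [-0.5, 0.5, 0.0]
opening: 0.502
finger_force: 0.0
```

Request:
step_arm(
  increments=[
    [[0, 0, 0], [0, 0, 0]],
    [[0, 0, 0], [0, 0, 0]],
    [[0, 0, 0], [0, 0, 0]],
    [[0, 0, 0], [0, 0, 0]],
    [[0, 0, 0], [0, 0, 0]],
    [[0, 0, 0], [0, 0, 0]],
    [[0, 0, 0], [0, 0, 0]],
    [[0, 0, 0], [0, 0, 0]],
    [[0, 0, 0], [0, 0, 0]],
    [[0, 0, 0], [0, 0, 0]],
  ],
  fingers=1,
)

```text
clock: 22.4
tool_pos: [0.5022, -0.1122, 0.1143]
eef_rot: [0.99, 0.14, 0.0, 0.0]
contact_force: [0.0, 0.7, 0.3]
opening: 1.004
finger_force: 0.0
```

```bash
python3 - <<'E'
from h import *
P=np.load('pose.npz');R=P['R'];o=P['o']
snap('wrist','w6');s=r.get_state();print(s['tool_pos'],s['eef_rot'])
W,p=cloud('w6');d=W.copy();d[...,:2]=(W[...,:2]-o)@R;q=d.reshape(-1,3)
def pr(n,k):print(n,k.sum(),(np.nanpercentile(q[k],[1,50,99],axis=0)*1000).round(1).tolist())
pr('sel',(q[:,2]>.08)&(q[:,2]<.088)&(q[:,1]>-.07)&(q[:,1]<.06)&(q[:,0]>.03)&(q[:,0]<.08))
pr('trig',(q[:,2]>.06)&(q[:,2]<.07)&(q[:,1]>.018)&(q[:,1]<.06)&(q[:,0]>-.05)&(q[:,0]<.01))
pr('btn',(q[:,2]>.038)&(q[:,2]<.048)&(q[:,1]>.02)&(q[:,1]<.06)&(q[:,0]>-.05)&(q[:,0]<.01))
pr('handle',(q[:,2]>.062)&(q[:,2]<.07)&(q[:,1]>-.04)&(q[:,1]<.012)&(q[:,0]>-.06)&(q[:,0]<.01))
print('tool dryer',R.T@(s['tool_pos'][:2]-o)*1000)
E
```

```text
[ 0.50220864 -0.11222044  0.1143378 ] [ 9.90148254e-01  1.40022980e-01 -5.00468679e-06  2.75661080e-05]
sel 1948 [[42.6, 1.2, 80.9], [56.5, 11.9, 84.2], [69.9, 22.8, 86.0]]
trig 1130 [[-37.4, 18.1, 61.5], [-17.5, 25.0, 65.4], [0.9, 31.9, 67.3]]
btn 819 [[-36.8, 29.6, 38.9], [-16.8, 40.5, 42.8], [-1.0, 47.2, 44.3]]
handle 4081 [[-59.3, -16.1, 62.5], [-22.8, -2.1, 65.5], [9.4, 11.9, 67.2]]
tool dryer [-18.42213262   1.99663503]
```

View pics/w6.png

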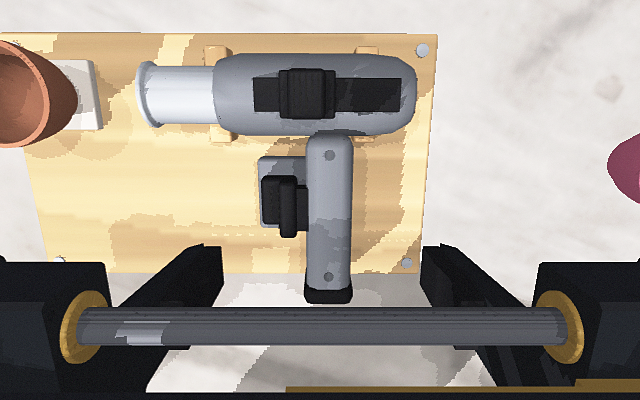

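Selector measured at travel ≈35 mm; bowl upright on tile (20,95). Trigger at (290,205), handle centred below. Descend straddling the handle.

Request:
step_arm(
  increments=[
    [[0.07, -0.25, -1], [0, 0, 0]],
    [[0, 0, -2], [0, 0, 0]],
    [[0, 0, -2], [0, 0, 0]],
    [[0, 0, -2], [0, 0, 0]],
    [[0, 0, -1.5], [0, 0, 0]],
    [[0, 0, -1], [0, 0, 0]],
    [[0, 0, -0.3], [0, 0, 0]],
    [[0, 0, 0], [0, 0, 0]],
    [[0, 0, 0], [0, 0, 0]],
    [[0, 0, 0], [0, 0, 0]],
  ],
)

```text
clock: 23.45
tool_pos: [0.5035, -0.1148, 0.017]
eef_rot: [0.99, 0.14, 0.001, 0.0]
contact_force: [0.2, 0.3, 0.9]
opening: 0.995
finger_force: 0.0
```

Request:
step_arm(
  increments=[
    [[0, 0, 0], [0, 0, 0]],
    [[0, 0, 0], [0, 0, 0]],
    [[0, 0, 0], [0, 0, 0]],
    [[0, 0, 0], [0, 0, 0]],
    [[0, 0, 0], [0, 0, 0]],
    [[0, 0, 0], [0, 0, 0]],
    [[0, 0, 0], [0, 0, 0]],
    [[0, 0, 0], [0, 0, 0]],
    [[0, 0, 0], [0, 0, 0]],
    [[0, 0, 0], [0, 0, 0]],
  ],
  fingers=0.3,
  grip_force=18,
)

```text
clock: 24.45
tool_pos: [0.5031, -0.1152, 0.0163]
eef_rot: [0.99, 0.14, 0.0, 0.0]
contact_force: [-0.7, 1.3, 0.0]
opening: 0.401
finger_force: 18.0
```

Request:
step_arm(
  increments=[
    [[0, 0, -0.2], [0, 0, 0]],
    [[0, 0, -0.2], [0, 0, 0]],
    [[0, 0, -0.2], [0, 0, 0]],
    [[0, 0, -0.2], [0, 0, 0]],
    [[0, 0, 0], [0, 0, 0]],
    [[0, 0, 0], [0, 0, 0]],
    [[0, 0, 0], [0, 0, 0]],
    [[0, 0, 0], [0, 0, 0]],
    [[0, 0, 0], [0, 0, 0]],
    [[0, 0, 0], [0, 0, 0]],
  ],
)

```text
clock: 25.45
tool_pos: [0.504, -0.1149, 0.0096]
eef_rot: [0.99, 0.14, 0.001, 0.0]
contact_force: [-1.1, 1.6, 12.0]
opening: 0.409
finger_force: 18.0
```

Request:
step_arm(
  increments=[
    [[0, 0, -0.1], [0, 0, 0]],
    [[0, 0, -0.1], [0, 0, 0]],
    [[0, 0, -0.1], [0, 0, 0]],
    [[0, 0, -0.1], [0, 0, 0]],
    [[0, 0, -0.1], [0, 0, 0]],
    [[0, 0, 0], [0, 0, 0]],
    [[0, 0, 0], [0, 0, 0]],
    [[0, 0, 0], [0, 0, 0]],
    [[0, 0, 0], [0, 0, 0]],
    [[0, 0, 0], [0, 0, 0]],
  ],
)

```text
clock: 26.45
tool_pos: [0.5042, -0.1149, 0.005]
eef_rot: [0.99, 0.14, 0.001, 0.0]
contact_force: [-0.5, 2.2, 16.2]
opening: 0.402
finger_force: 18.8
```

Request:
step_arm(
  increments=[
    [[0, 0, -0.1], [0, 0, 0]],
    [[0, 0, -0.1], [0, 0, 0]],
    [[0, 0, -0.1], [0, 0, 0]],
    [[0, 0, -0.1], [0, 0, 0]],
    [[0, 0, -0.1], [0, 0, 0]],
    [[0, 0, 0], [0, 0, 0]],
    [[0, 0, 0], [0, 0, 0]],
    [[0, 0, 0], [0, 0, 0]],
    [[0, 0, 0], [0, 0, 0]],
    [[0, 0, 0], [0, 0, 0]],
  ],
)

```text
clock: 27.45
tool_pos: [0.5043, -0.1149, 0.0001]
eef_rot: [0.99, 0.14, 0.002, 0.0]
contact_force: [-0.9, 3.1, 17.2]
opening: 0.407
finger_force: 18.9
```

Request:
step_arm(
  increments=[
    [[0, 0, -0.1], [0, 0, 0]],
    [[0, 0, -0.1], [0, 0, 0]],
    [[0, 0, -0.1], [0, 0, 0]],
    [[0, 0, 0], [0, 0, 0]],
    [[0, 0, 0], [0, 0, 0]],
    [[0, 0, 0], [0, 0, 0]],
    [[0, 0, 0], [0, 0, 0]],
    [[0, 0, 0], [0, 0, 0]],
    [[0, 0, 0], [0, 0, 0]],
    [[0, 0, 0], [0, 0, 0]],
  ],
)

```text
clock: 28.45
tool_pos: [0.5043, -0.1149, -0.0019]
eef_rot: [0.99, 0.14, 0.002, 0.0]
contact_force: [-1.5, 2.5, 28.0]
opening: 0.402
finger_force: 27.9
```

Bottomed out. Now let go while still holding the button down.

Request:
step_arm(
  increments=[
    [[0, 0, 0], [0, 0, 0]],
    [[0, 0, 0], [0, 0, 0]],
    [[0, 0, 0], [0, 0, 0]],
    [[0, 0, 0], [0, 0, 0]],
    [[0, 0, 0], [0, 0, 0]],
    [[0, 0, 0], [0, 0, 0]],
    [[0, 0, 0], [0, 0, 0]],
    [[0, 0, 0], [0, 0, 0]],
    [[0, 0, 0], [0, 0, 0]],
    [[0, 0, 0], [0, 0, 0]],
  ],
  fingers=0.8,
)

```text
clock: 29.45
tool_pos: [0.5073, -0.1223, -0.0014]
eef_rot: [0.991, 0.137, 0.005, 0.005]
contact_force: [0.3, -10.8, 24.6]
opening: 0.802
finger_force: 12.4
```

Request:
step_arm(
  increments=[
    [[0, 0, 0.5], [0, 0, 0]],
    [[0, 0, 1], [0, 0, 0]],
    [[0, 0, 2], [0, 0, 0]],
    [[0, 0, 3], [0, 0, 0]],
    [[0, 0, 3], [0, 0, 0]],
    [[0, 0, 2], [0, 0, 0]],
    [[0, 0, 1], [0, 0, 0]],
    [[0, 0, 0], [0, 0, 0]],
    [[0, 0, 0], [0, 0, 0]],
    [[0, 0, 0], [0, 0, 0]],
  ],
)

```text
clock: 30.45
tool_pos: [0.5021, -0.1144, 0.1192]
eef_rot: [0.99, 0.14, -0.001, -0.0]
contact_force: [1.1, 0.0, 0.8]
opening: 0.801
finger_force: 0.0
```

```bash
python3 - <<'E'
from h import *
P=np.load('pose.npz');R=P['R'];o=P['o']
snap('wrist','w7');s=r.get_state();print(s['clock'],s['tool_pos'])
W,p=cloud('w7');d=W.copy();d[...,:2]=(W[...,:2]-o)@R;q=d.reshape(-1,3)
def pr(n,k):print(n,k.sum(),(np.nanpercentile(q[k],[1,50,99],axis=0)*1000).round(1).tolist())
pr('sel',(q[:,2]>.08)&(q[:,2]<.088)&(q[:,1]>-.07)&(q[:,1]<.06)&(q[:,0]>.03)&(q[:,0]<.08))
pr('trig',(q[:,2]>.06)&(q[:,2]<.07)&(q[:,1]>.014)&(q[:,1]<.06)&(q[:,0]>-.035)&(q[:,0]<.0))
pr('btn',(q[:,2]>.031)&(q[:,2]<.048)&(q[:,1]>.033)&(q[:,1]<.046)&(q[:,0]>-.035)&(q[:,0]<-.005))
snap('scene','sc7')
E
```

```text
30.5 [ 0.50213103 -0.11450656  0.11923949]
sel 1835 [[42.2, 1.5, 81.3], [56.3, 11.9, 84.2], [69.4, 22.7, 86.0]]
trig 794 [[-34.5, 14.1, 62.9], [-17.0, 19.4, 65.6], [-0.3, 25.2, 67.3]]
btn 625 [[-34.7, 33.1, 33.3], [-19.5, 39.4, 34.6], [-5.5, 45.7, 36.4]]
```

```bash
python3 - <<'E'
from h import *
P=np.load('pose.npz');R=P['R'];o=P['o']
for t in('w7','sc7'):
    W,p=cloud(t);c=p.astype(int);k=(W[...,2]>.058)&(W[...,2]<.075)&(c[...,0]-c[...,2]>40)&(c[...,0]-c[...,1]>20)&(np.hypot(W[...,0]-.519,W[...,1]-.1)<.05)
    w=W[k];cc=cv2.minEnclosingCircle(w[:,:2].astype(np.float32)*1000);print(t,k.sum(),cc,(R.T@(np.array(cc[0])/1000-o)).round(4),np.percentile(w[:,2],[50,99]))
E
```

```text
w7 1761 ((518.513916015625, 98.79502868652344), 32.294857025146484) [0.0547 0.2006] [0.06715976 0.06973783]
sc7 185 ((519.278076171875, 99.49681854248047), 34.39055252075195) [0.0557 0.2011] [0.06607779 0.07165586]
```

View pics/sc7.png

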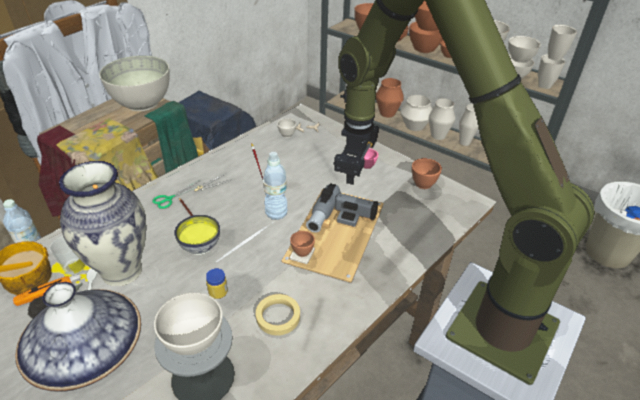

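The bowl is upright on the tile at (302,245), the gripper is clear of everything, and the pot, tape roll and bottle are where they were. Trigger and button both read as caught, so I'm handing in.

```bash
python3 -c "
from plant import r
print(r.finish_job())"
```

```text
the job is handed in; nothing more can be done
None
```

The job is handed in: the small terracotta bowl stands upright within about 1 mm of the tile's middle, the selector is at its nozzle-end stop, and the dryer was then switched on with the trigger and lock-on button both measuring as caught (hand-in gave no verdict).

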